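# Scrub the vase and hold the brush slanted over the ashtray

### The arm

A 6-joint arm with a two-finger parallel gripper is mounted at the origin on the work surface. World frame = base frame: x ahead of the robot, y to its left, z up, the work surface at z = 0. Lengths are in mm, angles in rad, forces in N, time in s.
With the tool pointing down it reaches from about 375 to 900 mm from the base axis. Payload 3.1 kg.
Tool frame: the origin (TCP) lies between the finger pads; the fingertips stand 22 mm ahead of it and the grasp point (between the pads) lies 3 mm ahead of it; x points along the fingers, y is the direction in which the jaws open and shut, and the axes are right-handed (so a half turn about x gives the same grasp; the last joint's range is limited). The gripper opens to 85 mm and grips with 20 to 120 N. Pads are 22 mm wide; open, the fingers measure 114 mm over their backs; the gripper's body (76 mm by 85 mm) begins 54 mm behind the grasp point. The pads swing forward as they close: fully open they stand 13 mm farther back than shut.
Start: joints at [1.022, 0.527, 1.433, -0, 1.181, -0.178], TCP at [225.852, 582.742, 253.31] pointing down, gripper open.
Joint ranges: [-3.08, 3.08], [-0.75, 2.2], [0.22, 2.44], [-1.43, 4.57], [0, 2.65], [-2.85, 2.85]. Speed limits (rad/s): [2.79, 2.79, 3.14, 3.14, 3.14, 3.14].

### API

Orientations are given as a rotation vector (axis times angle).
In Python, from workcell import * gives the robot as it stands.
- The arm moves only by the shell command python3 -m pendant 'ROWS' [FORCE]. ROWS is JSON, a list of rows, each an object of numbers: "tx", "ty", "tz": the shift along the world's x, y, z in units of 0.25 m (1.0 is 0.25 m); "wx", "wy", "wz": the turn, a rotation vector about the world's x, y, z in units of 0.5 rad (1.0 is 0.5 rad); "grip": the opening, from 0 (shut) to 1 (fully open). In form: [{"tx": .., "ty": .., "tz": .., "wx": .., "wy": .., "wz": .., "grip": ..}, ...]. A call has 1 to 5 rows; each row is the pose to reach, as a shift and turn from the pose commanded when the call began; what a row does not reach only later rows make up. A row lasts 1/10 s, in which the tool goes at most 50 mm and 8.59 degrees, less where a joint would pass 70% of its speed; a pose out of reach is approached as far as the arm can. A call with a number of a shift or a turn outside -1 to 1 is refused whole. A call with a gripper value outside its range is refused whole. The fingers move at their own pace and stop on an object; FORCE is the grip in N (left out, the last holds). Time passes only in rows, so rows that repeat a pose let the fingers close. It gives the time, the measured TCP pose, the force and the opening at its end, in the units of the state.
- get_obs(): the state, without advancing time (a new reading comes with each control period).
- capture(name): name is "scene" or "top" or "wrist"; returns a dict with "image" (420x560x3 uint8, blue, green, red), "range_z" (420x560 float32, mm along the optical axis (not along the pixel's ray), 0 where there is no reading), "fx", "fy", "cx", "cy" (pixels), "k1" (the pictures are not rectified: a ray, as slopes to the right and down, at radius r is drawn at 1 + k1 r^2 times it, then the intrinsics apply), "T" (4x4, takes a point from camera to world coordinates). Camera axes: x right, y up, looking along -z (the intrinsics and any distortion apply to the point x, -y, -z); pixel columns grow to the right and rows downward; lengths in mm; the calibration is good to about 2 mm. A picture is of the moment at which its call begins.
- job_done(): hands the job in, once; it reports no verdict.
The state is a dict: "time": time; "joints": joint angles; "qvel": joint speeds; "joint_efforts": joint torques, N m; "eef_pos": TCP position; "eef_rot": TCP orientation; "contact_force": force on the tool from outside, world axes, zero at the start; "moment": the same for the moment, N m; "opening": finger opening in mm.
Only numpy, scipy, OpenCV 4.12 (cv2) and the standard library are available. Lean on these libraries where they do the work, as an engineer would, in place of code of your own. Each camera call takes 0.05 s, during which the arm holds its last target.

### The job

The long brush has been left standing in the straight blue vase: take it by its handle and scrub it up and down inside the vase twice, each time up by about 3.5 cm and back down to near the bottom, keeping hold of it. Then draw it right out of the vase, turn it to a slant about halfway between upright and level with the bristles at the lower end, and finish still holding it like that with the bristle tip raised just above the middle of the green glass ashtray (about 5 to 10 cm over the cabinet top), touching nothing. Leave the vase standing in its place, and do not shift the ashtray or the other things.

Things in the scene. Friction and masses are not known exactly. Their poses are not given: they have to be found in the camera images.
- brush: Long brush standing in the vase at the start, upright or nearly so, total length 215, 0.06 to 0.13 kg. Origin = centre of the flat bristle end (bottom); its z axis runs along the brush towards the handle end. Bristle head: stiff, 43 diameter, from 0 to 65 along z; thin steel neck 8 diameter to 85; round wooden handle 16 diameter from 85 to 215. It may be turned any way about its axis.
- brush_tip (a point): Centre of the flat bristle end of the brush (same point as the brush's origin).
- brush_grip (a point): Point on the axis of the brush's handle, 187 from the bristle end, 28 below the handle's top: a good place to grip.
- vase: Straight blue ceramic vase, loose, about 0.9 kg, 115 tall, foot disc 100 diameter and 10 high, wall 60 to 72 outside diameter, round bore of 49 diameter and 105 deep (so the head has about 2 to 3 clearance all round). Origin centre of underside, z up. The vase and the ashtray may be on either side (left or right of the remote).
- vase_floor (a point): Centre of the vase's inner floor, 10 above its underside; the bristle end rests here at the start.
- vase_rim (a point): Centre of the vase's mouth, 115 above its underside.
- ashtray: Round green glass ashtray, loose, 0.5 kg, 130 across the rim, 30 tall. Origin centre of underside.
- racket: Blue plastic mosquito racket lying flat, 450 long, head 195 wide with wire mesh, up to 32 high; lies across the far part of the top. Origin at the lower end of its head, on the underside; x runs towards the head. Bystander.
- phone_stand: Folded aluminium phone stand, a flat 110 x 75 x 13 slab. Origin centre of underside. Bystander, on the right (-y).
- remote: Black TV remote control 165 x 44 x 18 lying between the vase and the ashtray, long side along x. Origin centre of underside. Bystander.
- bud_vase: Closed-looking bulbous blue vase, 155 tall, widest 90, slim neck, nothing in it. Origin centre of underside. Bystander, on the left (+y).
- tea_cup: White cup 72 across, 55 tall. Origin centre of underside. Bystander, on the right (-y) near the robot.
Mind the look-alikes: they are no part of the job. Several things look just like the ashtray: the one meant starts farthest to the robot's right.

How it is judged (in metres and radians):
On the way, in this order (a step that is already met when the one before it is completed fails the run):
1. brush held and raised inside the vase (first stroke up) (contact force between the fingers and brush above 0.5 N and horizontal distance between brush_tip and vase_floor below 0.02 m and z of brush_tip in the frame of vase between 0.035 and 0.105 m), for 0.05 s.
2. brush held and back down near the vase floor (contact force between the fingers and brush above 0.5 N and horizontal distance between brush_tip and vase_floor below 0.02 m and z of brush_tip in the frame of vase below 0.022 m), for 0.05 s.
3. raised again inside the vase (second stroke up) (all of step 1), for 0.05 s.
4. back down near the vase floor a second time (all of step 2), for 0.05 s.
5. drawn right out: bristle end above the vase's rim, held (contact force between the fingers and brush above 0.5 N and z of brush_tip in the frame of vase above 0.116 m), for 0.1 s.
At the end, for the whole second after the job is handed in: Brush held still, 29 to 69 degrees from vertical, bristles low; its bristle end within 45 mm of the ashtray's centre in plan and 42 to 160 mm above the cabinet top, touching no ashtray, vase or remote; vase upright within 40 mm of its start, ashtray within 25 mm (contact force between the fingers and brush above 0.5 N and angle between brush's own z axis and vertical between 0.5 and 1.2 rad and horizontal distance between brush_tip and ashtray below 0.045 m and height (world z) of brush_tip between 0.042 and 0.16 m and contact force between brush and ashtray below 0.1 N and contact force between brush and vase below 0.1 N and contact force between brush and remote below 0.1 N and linear speed of brush below 0.03 m/s and angle between vase's own z axis and vertical below 0.08 rad and distance of vase from where it was at the start of the episode below 0.04 m and height (world z) of vase below 0.01 m and distance of ashtray from where it was at the start of the episode below 0.025 m); the arm keeps its last pose, push and grip.
It fails at once if the vase is tipped or carried off (angle between vase's own z axis and vertical above 0.3 rad or distance of vase from where it was at the start of the episode above 0.06 m).
It fails at once if the ashtray is shifted (distance of ashtray from where it was at the start of the episode above 0.03 m).
It fails at once if a bystander is shifted (distance of any of racket, phone_stand, remote, bud_vase, tea_cup from where it was at the start of the episode above 0.03 m).
It also fails if it takes over 45 s, if anything falls off the work surface, if the arm or the gripper's body presses on something with over 40 N, if the wrist force passes 120 N, or if a joint passes its speed limit or range.

## Working session

There is one attempt and no reset: what is moved stays moved. The work goes in short steps, Python scripts to look and compute and a shell command to move; the robot and the scene stay as the last step left them, time stands still between calls to the robot, and variables do not carry over. Pictures are saved under pics/ and viewed, and the job is handed in when it is done.

```bash
ls; mkdir -p pics; python3 - <<'E'
from workcell import *
import cv2,numpy as np
for n in("scene","top"):
    c=capture(n);cv2.imwrite(f"pics/{n}0.png",c["image"]);np.savez(f"{n}0.npz",**c)
    print(n,c["fx"],c["cx"],c["cy"],c["k1"],c["T"].round(3).tolist())
o=get_obs();print(o)
E
```

```text
pics
scene 457.09663055563584 277.1567434670699 211.09462179920314 -0.10595568680497776 [[0.812, -0.481, 0.33, 947.043], [0.583, 0.655, -0.48, -526.896], [0.015, 0.582, 0.813, 1057.449], [0.0, 0.0, 0.0, 1.0]]
top 514.3691810244748 276.1991384341421 205.26850835707234 0.0350204213722497 [[-0.025, 0.986, -0.167, 340.629], [-1.0, -0.025, 0.003, -2.931], [-0.001, 0.167, 0.986, 1365.709], [0.0, 0.0, 0.0, 1.0]]
{'time': 0.1, 'joints': array([ 1.02251670e+00,  5.28371538e-01,  1.43378173e+00,  2.19446094e-05,
        1.18137756e+00, -1.78477385e-01]), 'qvel': array([-1.40810765e-03,  5.56523740e-05, -1.33274208e-03,  8.80099672e-04,
       -1.75492691e-04,  1.99391347e-03]), 'joint_efforts': array([ 1.91263052e-04, -4.43303955e+01, -1.78586411e+01, -1.95500552e-04,
        3.98400807e-03, -2.44686430e-05]), 'eef_pos': array([225.53220606, 582.24923856, 252.43003666]), 'eef_rot': array([ 0.28875327,  1.55196144, -0.29160116]), 'contact_force': array([0.15809044, 0.2294936 , 0.68808296]), 'moment': array([ 0.02695414, -0.00235712, -0.01723852]), 'opening': 85.20487149798899}
```

View pics/scene0.png

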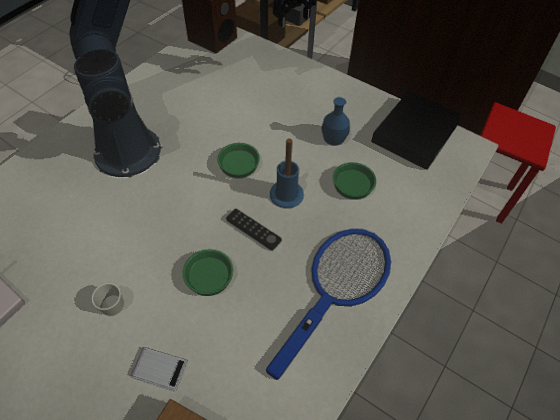

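View pics/top0.png

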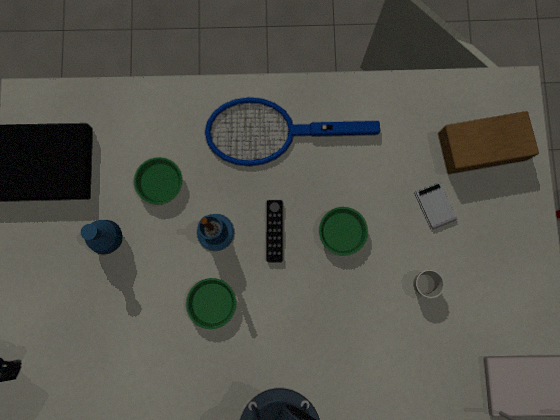

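Three green ashtrays appear in the top view, at (158,181), (211,303) and (344,232). The one meant is (344,232): the top view's right is −y, so it is farthest to the robot's right. In the scene view it is at (207,272). The brush stands in the vase at top (215,232) and scene (287,180). Next I measure these and enlarge them.

```bash
cat > h.py <<'E'
import numpy as np,cv2
def K(c): return np.array([[float(c["fx"]),0,float(c["cx"])],[0,float(c["fy"]),float(c["cy"])],[0,0,1]]),np.array([float(c["k1"]),0,0,0,0])
def ray(c,uv):
    k,d=K(c); s=cv2.undistortPoints(np.array(uv,float).reshape(-1,1,2),k,d)[:,0]
    D=np.c_[s[:,0],-s[:,1],-np.ones(len(s))]; T=c["T"]
    return T[:3,3],D@T[:3,:3].T
def plane(c,uv,z):
    o,D=ray(c,uv); return o+D*((z-o[2])/D[:,2])[:,None]
def cloud(c):
    v,u=np.nonzero(c["range_z"]>0); o,D=ray(c,np.c_[u,v]); return u,v,o+D*c["range_z"][v,u][:,None]
def proj(c,P):
    k,d=K(c);T=np.linalg.inv(c["T"]);q=np.atleast_2d(P)@T[:3,:3].T+T[:3,3]
    return cv2.projectPoints((q*[1,-1,-1]).reshape(-1,1,3),np.zeros(3),np.zeros(3),k,d)[0][:,0]
def circ(p):
    A=np.c_[2*p[:,:2],np.ones(len(p))];s=np.linalg.lstsq(A,(p[:,:2]**2).sum(1),rcond=None)[0]
    return s[:2],np.sqrt(s[2]+s[:2]@s[:2])
E
python3 - <<'E'
from h import *
for n in("top","scene"):
    c=dict(np.load(n+"0.npz"));im=c["image"];hsv=cv2.cvtColor(im,cv2.COLOR_BGR2HSV)
    g=cv2.inRange(hsv,(45,90,30),(80,255,255))
    for t in cv2.findContours(g,cv2.RETR_EXTERNAL,2)[0]:
        if cv2.contourArea(t)<300: continue
        p=plane(c,cv2.convexHull(t)[:,0],30);print(n,"ash",t[:,0].mean(0).round(),[x.round(1) for x in circ(p)])
    u,v,P=cloud(c)
    # brush handle: brown
    m=(cv2.inRange(hsv,(3,80,30),(20,255,255))>0)[v,u]
    box=(abs(u-215)<40)&(abs(v-225)<40) if n=="top" else (abs(u-287)<30)&(abs(v-160)<45)
    q=P[m&box];print(n,"handle",len(q))
    for z in range(100,241,15):
        s=q[(abs(q[:,2]-z)<8)]
        if len(s):print(z,len(s),s.mean(0).round(1),np.ptp(s,0).round(0))
    b=(cv2.inRange(hsv,(95,60,20),(125,255,255))>0)[v,u]&box
    q=P[b]; print("blue z hist",np.histogram(q[:,2],bins=range(-10,150,10))[0])
    for lo,hi in((4,14),(108,122)):
        s=q[(q[:,2]>lo)&(q[:,2]<hi)]
        if len(s)>5: print("vase",lo,len(s),s.mean(0).round(1),circ(s))
c=dict(np.load("top0.npz"));a=cv2.resize(c["image"][180:290,170:390],None,fx=3.5,fy=3.5,interpolation=2);cv2.imwrite("pics/crop1.png",a)
c=dict(np.load("scene0.npz"));a=cv2.resize(c["image"][130:300,170:390],None,fx=3.5,fy=3.5,interpolation=2);cv2.imwrite("pics/crop2.png",a)
E
```

```text
top ash [209. 302.] [array([318.7, 165.9]), np.float64(63.0)]
top ash [345. 232.] [array([ 495.8, -179.6]), np.float64(63.0)]
top ash [157. 180.] [array([642.3, 305.4]), np.float64(63.0)]
top handle 49
100 2 [506.9 165.3 103.5] [15. 29.  4.]
115 2 [500.8 148.6 119.2] [2. 1. 6.]
130 2 [499.1 154.1 124. ] [ 5. 12.  4.]
145 2 [500.  153.8 145.3] [ 8. 11.  8.]
160 1 [504.3 148.6 157.8] [0. 0. 0.]
175 1 [495.4 156.1 172.6] [0. 0. 0.]
190 2 [499.8 153.4 192.6] [ 8. 10.  8.]
220 34 [503.3 156.5 224.8] [14. 13.  7.]
235 9 [505.1 153.6 228.3] [ 7. 12.  4.]
blue z hist [  1 208 239  37  18  20  19  21  24  17  22  24 148   1   0]
vase 4 370 [493.3 148.    9.5] (array([504.06272048, 157.31125649]), np.float64(42.78865065884074))
vase 108 157 [501.8 154.8 114.8] (array([503.16443552, 156.10509364]), np.float64(28.06793430283214))
scene ash [207. 272.] [array([ 496.6, -176.3]), np.float64(62.8)]
scene ash [353. 180.] [array([643.9, 308. ]), np.float64(63.2)]
scene ash [240. 157.] [array([319.8, 169.8]), np.float64(63.3)]
scene handle 174
100 9 [509.5 155.7 104.5] [ 7. 10.  5.]
115 20 [508.6 155.5 115.5] [11. 10. 15.]
130 21 [508.9 156.  130. ] [11.  8. 16.]
145 19 [509.6 155.4 146.3] [11.  8. 15.]
160 18 [508.5 155.1 159.2] [11.  9. 16.]
175 22 [508.2 154.9 175.1] [11.  5. 15.]
190 20 [507.4 154.8 190. ] [10.  7. 15.]
205 22 [507.9 155.4 204.9] [13.  8. 15.]
220 36 [506.9 157.6 221.9] [15. 15. 14.]
235 2 [509.2 158.8 227. ] [4. 6. 0.]
blue z hist [  0 139 172  50  44  44  45  43  56  56  57  61 110   0   0]
vase 4 265 [511.2 146.5   9.7] (array([504.34471421, 161.57613085]), np.float64(41.73545504688359))
vase 108 120 [508.7 154.  114.1] (array([506.04115481, 159.46610425]), np.float64(28.167274344562042))
```

View pics/crop1.png

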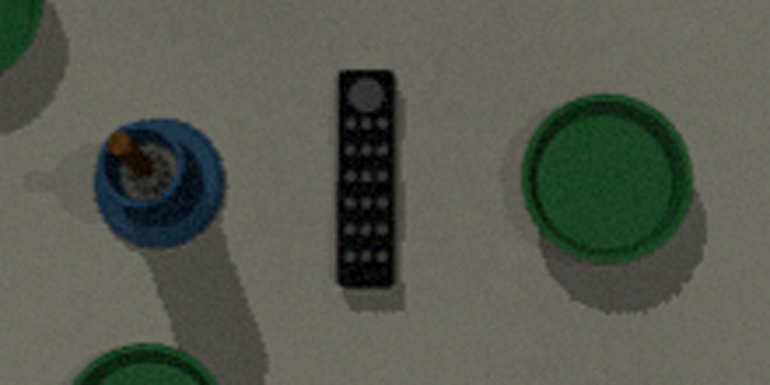

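View pics/crop2.png

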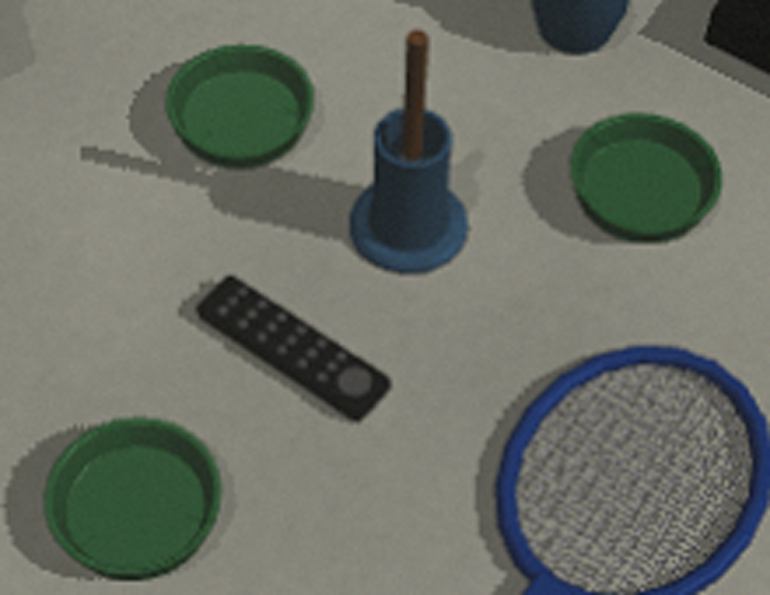

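The crops show that the ashtray at top (344,232) / scene (207,272) is alone on the right of the remote, so it is the one meant: about (496,−178), radius 63 to 65 as given. The vase is at about (504,158) and the rim is at z≈115 as given. The brush is upright with its top at about z 225. Next I check the start orientation and triangulate the handle top.

```bash
python3 - <<'E'
from h import *
from workcell import *
from scipy.spatial.transform import Rotation as R
o=get_obs();print(R.from_rotvec(o["eef_rot"]).as_matrix().round(3).tolist(),o["time"])
L=[]
for n,cb,z in(("top",(211,225),0),("scene",(290,140),0)):
    c=dict(np.load(n+"0.npz"));hsv=cv2.cvtColor(c["image"],cv2.COLOR_BGR2HSV)
    m=cv2.inRange(hsv,(3,80,30),(20,255,255));v,u=np.nonzero(m);k=(abs(u-cb[0])<25)&(abs(v-cb[1])<40);u,v=u[k],v[k]
    if n=="scene":
        t=v<v.min()+6; 
    else:
        _,_,P=cloud(c); q={(a,b):p for a,b,p in zip(*cloud(c))}
        t=np.array([(a,b) in q and q[a,b][2]>215 for a,b in zip(u,v)])
    uv=[u[t].mean(),v[t].mean()];print(n,uv,plane(c,[uv],225).round(1))
    for z in (20,):pass
    print("vase bottom proj check",proj(c,[[504,158,225]]))
    s=[ [u[v==r].mean(),r] for r in np.unique(v)]
    for zz in(125,160,190,220):
        # handle pixel row for that height
        pr=proj(c,[[504,158,zz]])[0];r=int(round(pr[1]))
        if (v==r).any():print(zz,plane(c,[[u[v==r].mean(),r]],zz).round(1),u[v==r].mean()-pr[0])
E
```

```text
[[-0.001, 0.361, 0.932], [-0.002, 0.932, -0.361], [-1.0, -0.002, -0.0]] 0.1
top [np.float64(203.83783783783784), np.float64(220.56756756756758)] [[503.3 156.2 225. ]]
vase bottom proj check [[203.01269962 220.28155552]]
125 [[504.2 167.3 125. ]] -3.835895614083654
160 [[504.2 157.8 160. ]] 0.09453062190686978
190 [[504.9 159.2 190. ]] -0.5362060927135417
220 [[503.  156.5 220. ]] 0.6725008245217055
scene [np.float64(288.8333333333333), np.float64(141.56666666666666)] [[506.9 157.1 225. ]]
vase bottom proj check [[288.08719736 140.87355216]]
125 [[506.6 159.8 125. ]] 1.1598258337345442
160 [[505.1 159.8 160. ]] 0.7412948822035332
190 [[505.  160.5 190. ]] 0.8675019181777088
220 [[505.5 160.2 220. ]] 0.979029932290814
```

```bash
python3 -m pendant '[{"tx":0.1,"ty":-0.15,"tz":0.08,"grip":1},{"tx":0.2,"ty":-0.3,"tz":0.08,"grip":1},{"tx":0.3,"ty":-0.45,"tz":0.08,"grip":1},{"tx":0.4,"ty":-0.6,"tz":0.08,"grip":1},{"tx":0.5,"ty":-0.75,"tz":0.08,"grip":1}]' 60
```

```text
$[0]: bad value
```

```bash
python3 -m pendant '[{"tx":0.1,"ty":-0.15,"tz":0.08,"wx":0,"wy":0,"wz":0,"grip":1},{"tx":0.2,"ty":-0.3,"tz":0.08,"wx":0,"wy":0,"wz":0,"grip":1},{"tx":0.3,"ty":-0.45,"tz":0.08,"wx":0,"wy":0,"wz":0,"grip":1},{"tx":0.4,"ty":-0.6,"tz":0.08,"wx":0,"wy":0,"wz":0,"grip":1},{"tx":0.5,"ty":-0.75,"tz":0.08,"wx":0,"wy":0,"wz":0,"grip":1}]' 60
```

```text
time: 0.6
eef_pos: [351.3, 393.6, 273.0]
eef_rot: [0.289, 1.552, -0.29]
contact_force: [0.7, -0.1, 0.2]
opening: 85.3
```

```bash
python3 -m pendant '[{"tx":0.1,"ty":-0.15,"tz":0,"wx":0,"wy":0,"wz":0,"grip":1},{"tx":0.2,"ty":-0.31,"tz":0,"wx":0,"wy":0,"wz":0,"grip":1},{"tx":0.3,"ty":-0.47,"tz":0,"wx":0,"wy":0,"wz":0,"grip":1},{"tx":0.4,"ty":-0.62,"tz":0,"wx":0,"wy":0,"wz":0,"grip":1},{"tx":0.5,"ty":-0.77,"tz":0,"wx":0,"wy":0,"wz":0,"grip":1}]' 60
python3 -m pendant '[{"tx":0.06,"ty":-0.09,"tz":0,"wx":0,"wy":0,"wz":0,"grip":1},{"tx":0.115,"ty":-0.178,"tz":0,"wx":0,"wy":0,"wz":0,"grip":1},{"tx":0.115,"ty":-0.178,"tz":0,"wx":0,"wy":0,"wz":0,"grip":1},{"tx":0.115,"ty":-0.178,"tz":0,"wx":0,"wy":0,"wz":0,"grip":1}]'
python3 - <<'E'
from workcell import *
import cv2,numpy as np
for n in("wrist","scene"):
    c=capture(n);cv2.imwrite(f"pics/{n}1.png",c["image"]);np.savez(n+"1.npz",**c)
print(get_obs()["eef_pos"],get_obs()["joints"])
E
```

```text
time: 1.1
eef_pos: [476.3, 201.0, 273.1]
eef_rot: [0.29, 1.552, -0.29]
contact_force: [1.1, 0.4, -0.4]
opening: 85.3
time: 1.5
eef_pos: [504.3, 158.0, 272.9]
eef_rot: [0.291, 1.553, -0.291]
contact_force: [-1.1, 0.0, 0.5]
opening: 85.9
[503.6895617  158.92642991 273.02300536] [ 9.36843567e-02  3.73260864e-01  1.65041784e+00  4.47776197e-04
  1.11920815e+00 -1.10819361e+00]
```

View pics/wrist1.png

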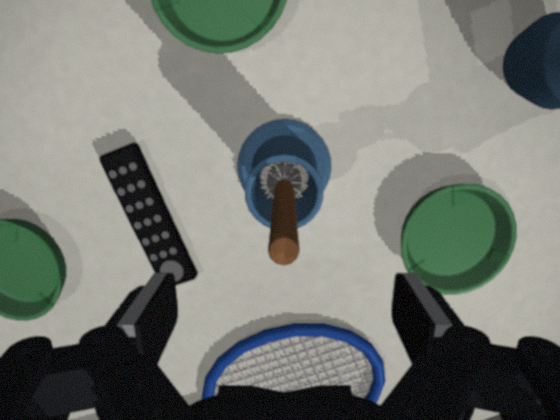

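View pics/scene1.png

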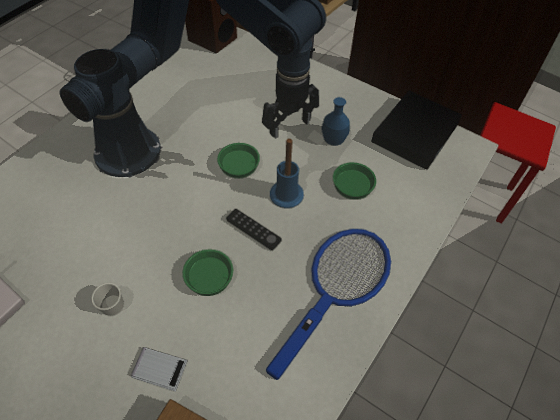

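The wrist view shows the handle top at (284,250), laterally centred between the fingers (about 175 to 400). I check this against the wrist calibration before going down.

```bash
python3 - <<'E'
from h import *
c=dict(np.load("wrist1.npz"));print(plane(c,[[284,250],[284,262]],225).round(1), proj(c,[[504,158.3,225],[504,158.3,115]]))
hsv=cv2.cvtColor(c["image"],cv2.COLOR_BGR2HSV);u,v,P=cloud(c)
m=(cv2.inRange(hsv,(3,80,30),(20,255,255))>0)[v,u]&(abs(u-284)<40)&(abs(v-220)<60);q=P[m]
t=q[q[:,2]>q[:,2].max()-6];print(q[:,2].max(),t.mean(0).round(1),len(t))
for z in range(110,225,20):
    s=q[abs(q[:,2]-z)<10]
    if len(s):print(z,s.mean(0).round(1))
E
```

```text
[[501.4 157.8 225. ]
 [507.4 155.4 225. ]] [[286.89860109 254.10939509]
 [285.98917584 195.24552974]]
226.11789782304086 [501.2 157.5 223.9] 728
110 [496.2 159.2 110.5]
130 [496.4 159.6 130. ]
150 [496.3 159.4 150.3]
170 [496.4 159.6 170.5]
190 [496.3 159.5 190.4]
210 [496.3 159.4 210.5]
```

The handle axis is within about 2 mm of the tool in all three views. I descend and close.

```bash
python3 -m pendant '[{"tx":0,"ty":0,"tz":-0.1,"wx":0,"wy":0,"wz":0,"grip":1},{"tx":0,"ty":0,"tz":-0.2,"wx":0,"wy":0,"wz":0,"grip":1},{"tx":0,"ty":0,"tz":-0.29,"wx":0,"wy":0,"wz":0,"grip":1},{"tx":0,"ty":0,"tz":-0.29,"wx":0,"wy":0,"wz":0,"grip":1}]' 60
python3 -m pendant '[{"tx":0,"ty":0,"tz":0,"wx":0,"wy":0,"wz":0,"grip":0.5},{"tx":0,"ty":0,"tz":0,"wx":0,"wy":0,"wz":0,"grip":0.3},{"tx":0,"ty":0,"tz":0,"wx":0,"wy":0,"wz":0,"grip":0},{"tx":0,"ty":0,"tz":0,"wx":0,"wy":0,"wz":0,"grip":0},{"tx":0,"ty":0,"tz":0,"wx":0,"wy":0,"wz":0,"grip":0}]' 60
python3 -m pendant '[{"tx":0,"ty":0,"tz":0,"wx":0,"wy":0,"wz":0,"grip":0},{"tx":0,"ty":0,"tz":0,"wx":0,"wy":0,"wz":0,"grip":0},{"tx":0,"ty":0,"tz":0,"wx":0,"wy":0,"wz":0,"grip":0},{"tx":0,"ty":0,"tz":0,"wx":0,"wy":0,"wz":0,"grip":0}]'
```

```text
time: 2.0
eef_pos: [501.6, 159.2, 198.2]
eef_rot: [0.287, 1.559, -0.29]
contact_force: [-0.4, 0.1, -0.5]
opening: 85.4
time: 2.5
eef_pos: [505.0, 158.1, 201.6]
eef_rot: [0.29, 1.55, -0.29]
contact_force: [1.0, -1.0, 3.2]
opening: 14.3
time: 2.9
eef_pos: [505.1, 158.1, 201.7]
eef_rot: [0.29, 1.55, -0.29]
contact_force: [0.3, -1.3, 6.4]
opening: 14.5
```

The grip has closed on the handle (14.5 mm opening, 16 mm handle). First stroke up by 38 mm, then a look.

```bash
python3 -m pendant '[{"tx":0,"ty":0,"tz":0.05,"wx":0,"wy":0,"wz":0,"grip":0},{"tx":0,"ty":0,"tz":0.1,"wx":0,"wy":0,"wz":0,"grip":0},{"tx":0,"ty":0,"tz":0.15,"wx":0,"wy":0,"wz":0,"grip":0},{"tx":0,"ty":0,"tz":0.15,"wx":0,"wy":0,"wz":0,"grip":0},{"tx":0,"ty":0,"tz":0.15,"wx":0,"wy":0,"wz":0,"grip":0}]'
python3 - <<'E'
from workcell import *
import cv2,numpy as np
c=capture("scene");cv2.imwrite("pics/scene2.png",cv2.resize(c["image"][60:230,180:400],None,fx=3.5,fy=3.5))
o=get_obs();print(o["eef_pos"],o["contact_force"])
E
```

```text
time: 3.4
eef_pos: [504.3, 158.2, 237.9]
eef_rot: [0.29, 1.552, -0.29]
contact_force: [-0.0, -0.4, -0.7]
opening: 14.3
[504.08317868 158.20392153 237.60380354] [-0.74635704 -0.59024886 -1.1408347 ]
```

View pics/scene2.png

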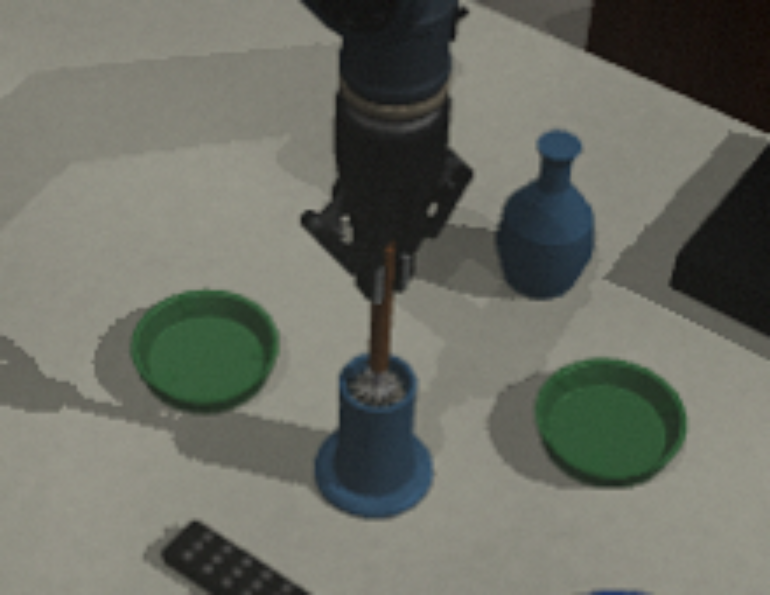

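The bristle head has risen to just below the rim (around pixel (375,388)) and the vase is still standing. Next come down, up and down.

```bash
python3 -m pendant '[{"tx":0,"ty":0,"tz":-0.05,"wx":0,"wy":0,"wz":0,"grip":0},{"tx":0,"ty":0,"tz":-0.1,"wx":0,"wy":0,"wz":0,"grip":0},{"tx":0,"ty":0,"tz":-0.14,"wx":0,"wy":0,"wz":0,"grip":0},{"tx":0,"ty":0,"tz":-0.14,"wx":0,"wy":0,"wz":0,"grip":0},{"tx":0,"ty":0,"tz":-0.14,"wx":0,"wy":0,"wz":0,"grip":0}]'
python3 - <<'E'
from workcell import *
import cv2,numpy as np
c=capture("scene");cv2.imwrite("pics/scene3.png",cv2.resize(c["image"][60:230,180:400],None,fx=3.5,fy=3.5))
o=get_obs();print(o["eef_pos"],o["contact_force"])
E
```

```text
time: 3.95
eef_pos: [504.4, 158.2, 202.8]
eef_rot: [0.29, 1.552, -0.29]
contact_force: [0.0, 0.7, 0.0]
opening: 14.3
[504.65378654 158.25776858 203.20716724] [ 0.27300039  0.87752403 -0.32607852]
```

View pics/scene3.png

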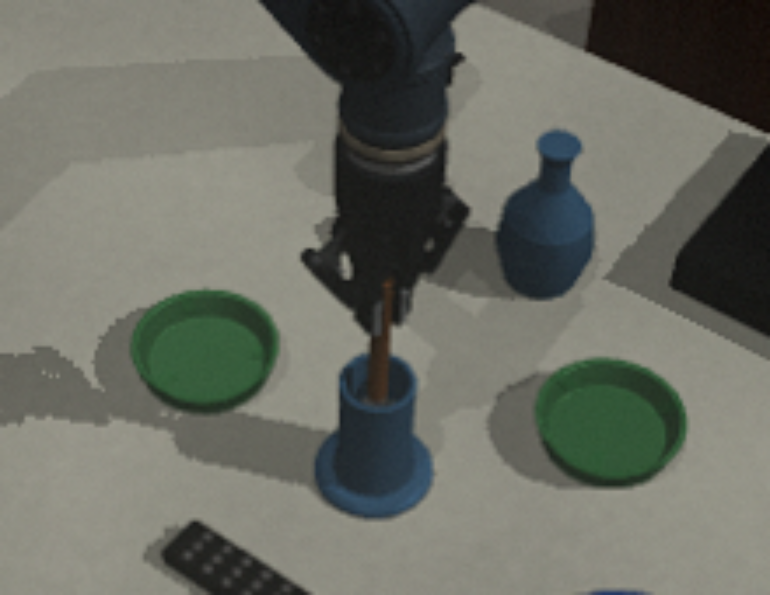

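The head is back down out of sight in the bore, with the TCP 1 to 2 mm above its gripping height, so the tip is at about 12 mm. Second stroke:

```bash
python3 -m pendant '[{"tx":0,"ty":0,"tz":0.05,"wx":0,"wy":0,"wz":0,"grip":0},{"tx":0,"ty":0,"tz":0.1,"wx":0,"wy":0,"wz":0,"grip":0},{"tx":0,"ty":0,"tz":0.14,"wx":0,"wy":0,"wz":0,"grip":0},{"tx":0,"ty":0,"tz":0.14,"wx":0,"wy":0,"wz":0,"grip":0},{"tx":0,"ty":0,"tz":0.14,"wx":0,"wy":0,"wz":0,"grip":0}]'
python3 -m pendant '[{"tx":0,"ty":0,"tz":-0.05,"wx":0,"wy":0,"wz":0,"grip":0},{"tx":0,"ty":0,"tz":-0.1,"wx":0,"wy":0,"wz":0,"grip":0},{"tx":0,"ty":0,"tz":-0.14,"wx":0,"wy":0,"wz":0,"grip":0},{"tx":0,"ty":0,"tz":-0.14,"wx":0,"wy":0,"wz":0,"grip":0},{"tx":0,"ty":0,"tz":-0.14,"wx":0,"wy":0,"wz":0,"grip":0}]'
python3 - <<'E'
from workcell import *
import cv2,numpy as np
c=capture("scene");cv2.imwrite("pics/scene4.png",cv2.resize(c["image"][60:230,180:400],None,fx=3.5,fy=3.5))
o=get_obs();print(o["eef_pos"],o["contact_force"])
E
```

```text
time: 4.5
eef_pos: [504.6, 158.3, 238.5]
eef_rot: [0.29, 1.551, -0.29]
contact_force: [-0.3, 0.5, -0.4]
opening: 14.5
time: 5.0
eef_pos: [504.5, 158.2, 203.0]
eef_rot: [0.29, 1.552, -0.29]
contact_force: [-0.1, -0.0, -0.6]
opening: 14.6
[504.77486905 158.24722611 203.34347342] [-0.39364002  0.20773614 -0.11071871]
```

View pics/scene4.png

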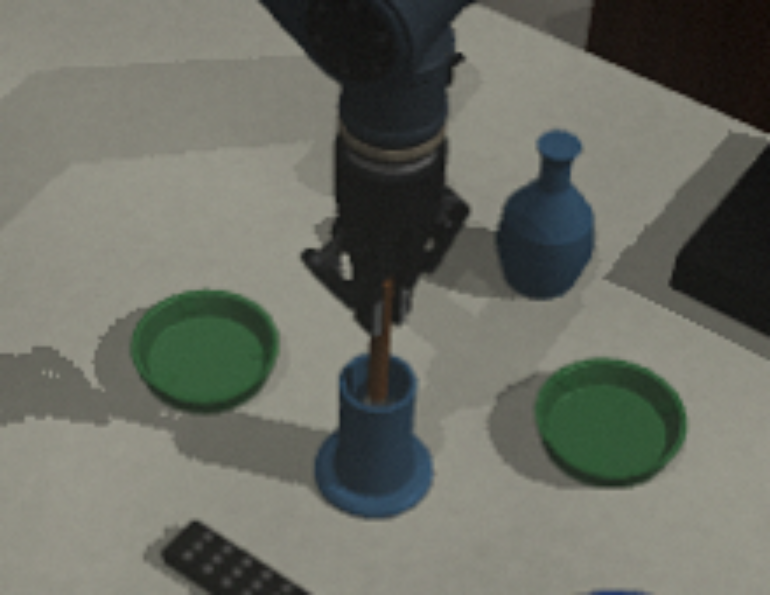

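The brush is down again and the picture matches the previous one. Now I draw it straight out by 155 mm.

```bash
python3 -m pendant '[{"tx":0,"ty":0,"tz":0.1,"wx":0,"wy":0,"wz":0,"grip":0},{"tx":0,"ty":0,"tz":0.22,"wx":0,"wy":0,"wz":0,"grip":0},{"tx":0,"ty":0,"tz":0.34,"wx":0,"wy":0,"wz":0,"grip":0},{"tx":0,"ty":0,"tz":0.46,"wx":0,"wy":0,"wz":0,"grip":0},{"tx":0,"ty":0,"tz":0.56,"wx":0,"wy":0,"wz":0,"grip":0}]'
python3 -m pendant '[{"tx":0,"ty":0,"tz":0.06,"wx":0,"wy":0,"wz":0,"grip":0},{"tx":0,"ty":0,"tz":0.06,"wx":0,"wy":0,"wz":0,"grip":0},{"tx":0,"ty":0,"tz":0.06,"wx":0,"wy":0,"wz":0,"grip":0}]'
python3 - <<'E'
from workcell import *
import cv2,numpy as np
c=capture("scene");cv2.imwrite("pics/scene5.png",cv2.resize(c["image"][:230,180:400],None,fx=2.6,fy=2.6))
o=get_obs();print(o["eef_pos"],o["joints"],o["contact_force"])
E
```

```text
time: 5.55
eef_pos: [504.9, 158.3, 345.8]
eef_rot: [0.291, 1.548, -0.289]
contact_force: [1.1, -0.6, -0.2]
opening: 14.5
time: 5.85
eef_pos: [504.3, 158.2, 358.3]
eef_rot: [0.29, 1.551, -0.29]
contact_force: [-0.6, -0.7, -0.9]
opening: 14.4
[503.89841279 158.17418047 357.5264321 ] [ 9.24157394e-02  2.84173474e-01  1.53358076e+00 -1.00615229e-05
  1.32541364e+00 -1.10860167e+00] [ 0.99275145  0.66910315 -1.19341669]
```

View pics/scene5.png

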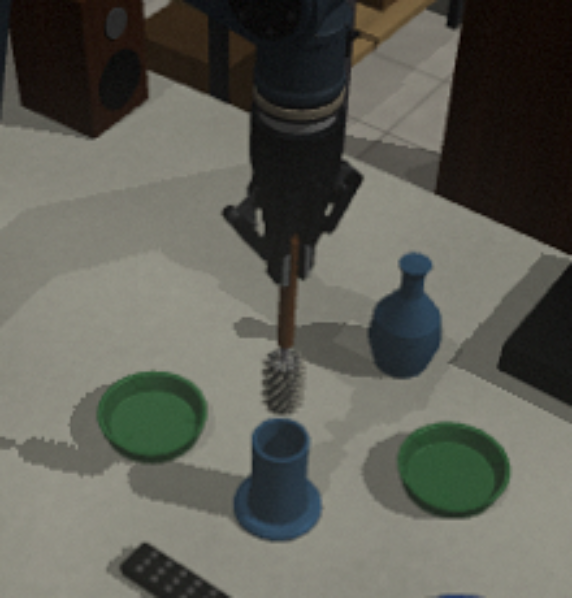

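It is out and clear of the rim, and the vase has not moved. Next I carry it over to the ashtray at this height.

```bash
python3 -m pendant '[{"tx":0.04,"ty":-0.12,"tz":0,"wx":0,"wy":0,"wz":0,"grip":0},{"tx":0.09,"ty":-0.29,"tz":0,"wx":0,"wy":0,"wz":0,"grip":0},{"tx":0.14,"ty":-0.46,"tz":0,"wx":0,"wy":0,"wz":0,"grip":0},{"tx":0.19,"ty":-0.63,"tz":0,"wx":0,"wy":0,"wz":0,"grip":0},{"tx":0.24,"ty":-0.8,"tz":0,"wx":0,"wy":0,"wz":0,"grip":0}]'
python3 -m pendant '[{"tx":0.05,"ty":-0.17,"tz":0,"wx":0,"wy":0,"wz":0,"grip":0},{"tx":0.1,"ty":-0.34,"tz":0,"wx":0,"wy":0,"wz":0,"grip":0},{"tx":0.15,"ty":-0.5,"tz":0,"wx":0,"wy":0,"wz":0,"grip":0},{"tx":0.2,"ty":-0.65,"tz":0,"wx":0,"wy":0,"wz":0,"grip":0},{"tx":0.23,"ty":-0.72,"tz":0,"wx":0,"wy":0,"wz":0,"grip":0}]'
python3 -c "
from workcell import *
print(get_obs()['joints'])"
```

```text
time: 6.4
eef_pos: [564.2, -43.2, 356.6]
eef_rot: [0.29, 1.554, -0.29]
contact_force: [0.9, 1.2, -0.7]
opening: 14.8
time: 6.9
eef_pos: [622.0, -225.5, 355.7]
eef_rot: [0.293, 1.554, -0.293]
contact_force: [-0.5, -0.1, -1.1]
opening: 14.5
[-5.15819508e-01  4.93285388e-01  1.20150552e+00 -1.13583049e-03
  1.44935533e+00 -1.71351916e+00]
```

```bash
python3 -m pendant '[{"tx":0,"ty":0,"tz":0,"wx":0.08,"wy":0.2,"wz":0,"grip":0},{"tx":0,"ty":0,"tz":0,"wx":0.16,"wy":0.4,"wz":0,"grip":0},{"tx":0,"ty":0,"tz":0,"wx":0.24,"wy":0.6,"wz":0,"grip":0},{"tx":0,"ty":0,"tz":0,"wx":0.32,"wy":0.8,"wz":0,"grip":0},{"tx":0,"ty":0,"tz":0,"wx":0.36,"wy":0.93,"wz":0,"grip":0}]' 80
python3 -m pendant '[{"tx":0,"ty":0,"tz":0,"wx":0.08,"wy":0.2,"wz":0,"grip":0},{"tx":0,"ty":0,"tz":0,"wx":0.16,"wy":0.4,"wz":0,"grip":0},{"tx":0,"ty":0,"tz":0,"wx":0.18,"wy":0.47,"wz":0,"grip":0},{"tx":0,"ty":0,"tz":0,"wx":0.18,"wy":0.47,"wz":0,"grip":0},{"tx":0,"ty":0,"tz":0,"wx":0.18,"wy":0.47,"wz":0,"grip":0}]'
cat > look.py <<'E'
import sys
from workcell import *
from h import *
from scipy.spatial.transform import Rotation as R
k=sys.argv[1]
for n in("scene","top"):
    c=capture(n);cv2.imwrite(f"pics/{n}{k}.png",c["image"]);np.savez(f"{n}{k}.npz",**c)
o=get_obs();X=R.from_rotvec(o["eef_rot"]).as_matrix()[:,0]
print(o["time"],o["eef_pos"].round(1),o["joints"].round(2),"x",X.round(3),"opening",o["opening"],"tip pred",(o["eef_pos"]+190*X).round(1))
E
python3 look.py 6
```

```text
time: 7.4
eef_pos: [622.3, -222.2, 355.3]
eef_rot: [0.384, 2.049, -0.226]
contact_force: [-0.1, 0.3, -1.7]
opening: 14.0
time: 7.9
eef_pos: [622.1, -221.8, 356.7]
eef_rot: [0.428, 2.29, -0.187]
contact_force: [0.4, 0.2, 0.5]
opening: 13.9
8.0 [ 622.  -221.7  358.5] [-0.48  0.86  0.68 -0.11  2.35 -1.73] x [-0.636  0.245 -0.732] opening 13.960314036035605 tip pred [ 501.2 -175.1  219.4]
```

View pics/scene6.png

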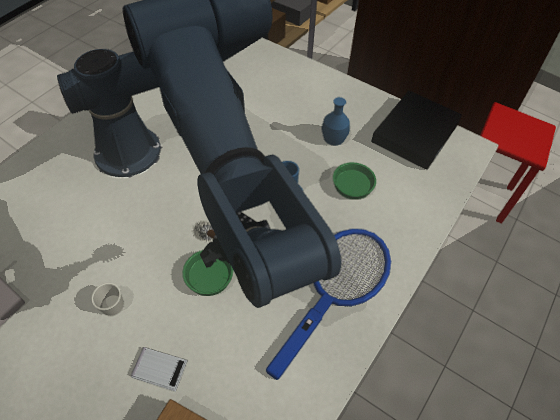

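View pics/top6.png

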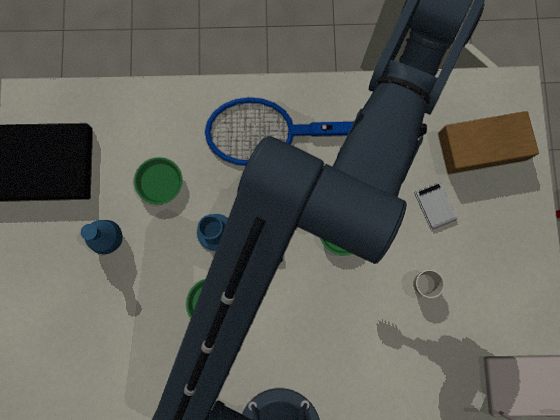

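The brush is slanted with bristles at scene (203,230), above and near the ashtray (207,272). I measure the actual tip using the depth picture and the wrist view.

```bash
python3 - <<'E'
from h import *
from workcell import *
c=dict(np.load("scene6.npz"));u,v,P=cloud(c)
m=(abs(u-207)<35)&(abs(v-232)<30)&(P[:,2]>120)
q=P[m];print(len(q),q.min(0),q.max(0))
np.save("q.npy",np.c_[u[m],v[m],q])
T=np.array([501.2,-175.1,219.4]);print("tip px pred",proj(c,T), proj(c,[[622,-221.7,358.5]]))
a=cv2.resize(c["image"][190:290,160:300],None,fx=5,fy=5,interpolation=2);cv2.imwrite("pics/c6.png",a)
w=capture("wrist");cv2.imwrite("pics/wrist6.png",w["image"]);np.savez("wrist6.npz",**w);print(proj(w,T))
E
```

```text
2324 [ 490.411309   -333.77678228  221.44424052] [ 764.71179986 -159.14835757  603.69264052]
tip px pred [[199.90774423 230.66067039]] [[223.79317331 239.13474617]]
[[285.45925193 184.86573621]]
```

View pics/c6.png

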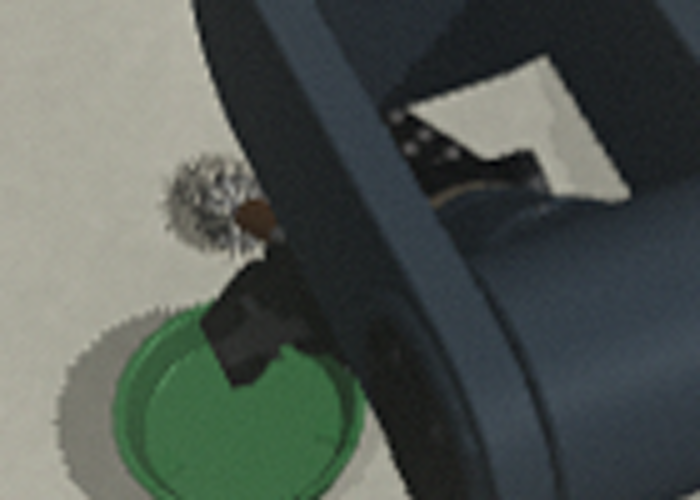

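View pics/wrist6.png

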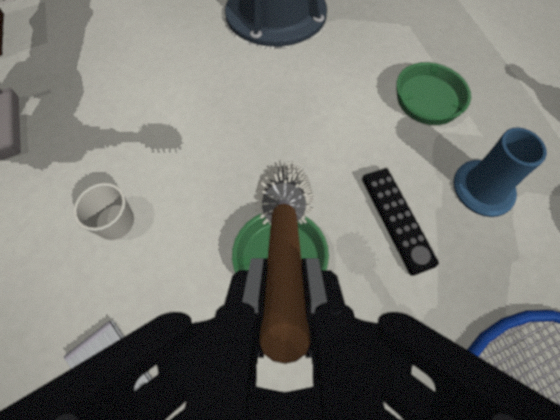

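In the wrist view the bristle head is centred at (287,190) and the predicted tip is (285,185), so the brush is straight in the grip. I lower it by 140 mm.

```bash
python3 -m pendant '[{"tx":-0.01,"ty":-0.01,"tz":-0.1,"wx":0,"wy":0,"wz":0,"grip":0},{"tx":-0.02,"ty":-0.01,"tz":-0.2,"wx":0,"wy":0,"wz":0,"grip":0},{"tx":-0.02,"ty":-0.01,"tz":-0.3,"wx":0,"wy":0,"wz":0,"grip":0},{"tx":-0.02,"ty":-0.01,"tz":-0.36,"wx":0,"wy":0,"wz":0,"grip":0},{"tx":-0.02,"ty":-0.01,"tz":-0.36,"wx":0,"wy":0,"wz":0,"grip":0}]'
python3 look.py 7
```

```text
time: 8.55
eef_pos: [616.3, -223.9, 266.5]
eef_rot: [0.428, 2.293, -0.186]
contact_force: [1.2, 0.8, -1.3]
opening: 13.7
8.65 [ 617.3 -224.3  269.3] [-0.48  0.91  0.8  -0.1   2.18 -1.71] x [-0.636  0.245 -0.732] opening 14.338421628027996 tip pred [ 496.5 -177.8  130.2]
```

View pics/scene7.png

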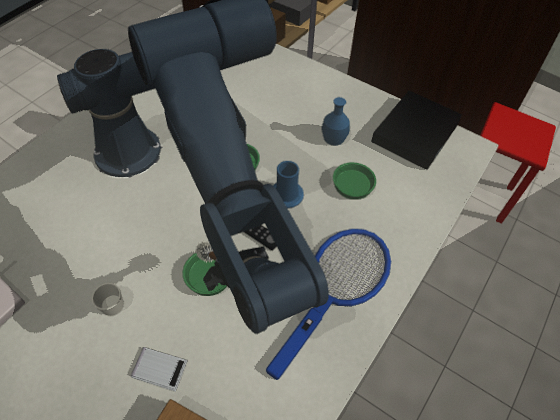

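```bash
python3 -m pendant '[{"tx":0,"ty":0,"tz":-0.06,"wx":0,"wy":0,"wz":0,"grip":0},{"tx":0,"ty":0,"tz":-0.13,"wx":0,"wy":0,"wz":0,"grip":0},{"tx":0,"ty":0,"tz":-0.19,"wx":0,"wy":0,"wz":0,"grip":0},{"tx":0,"ty":0,"tz":-0.19,"wx":0,"wy":0,"wz":0,"grip":0},{"tx":0,"ty":0,"tz":-0.19,"wx":0,"wy":0,"wz":0,"grip":0}]'
python3 -m pendant '[{"tx":0,"ty":0,"tz":0,"wx":0,"wy":0,"wz":0,"grip":0},{"tx":0,"ty":0,"tz":0,"wx":0,"wy":0,"wz":0,"grip":0},{"tx":0,"ty":0,"tz":0,"wx":0,"wy":0,"wz":0,"grip":0},{"tx":0,"ty":0,"tz":0,"wx":0,"wy":0,"wz":0,"grip":0},{"tx":0,"ty":0,"tz":0,"wx":0,"wy":0,"wz":0,"grip":0}]'
python3 look.py 8
python3 - <<'E'
from h import *
from workcell import *
w=capture("wrist");cv2.imwrite("pics/wrist8.png",w["image"])
o=get_obs();print(proj(w,[[496.5,-178,82],[496,-178,0]]),o["contact_force"])
u,v,P=cloud(w);hsv=cv2.cvtColor(w["image"],cv2.COLOR_BGR2HSV)
m=(cv2.inRange(hsv,(0,0,0),(179,70,255))>0)[v,u]&(P[:,2]>55)&(P[:,2]<170)&(np.hypot(P[:,0]-496,P[:,1]+178)<90)
q=P[m];print(len(q),q.min(0),q.max(0),np.percentile(q,5,0),np.median(q,0))
for n in("scene8","top8"):
    c=dict(np.load(n+".npz"));u,v,P=cloud(c);hsv=cv2.cvtColor(c["image"],cv2.COLOR_BGR2HSV)
    b=(cv2.inRange(hsv,(95,60,20),(125,255,255))>0)[v,u]&(abs(P[:,2]-115)<6)&(np.hypot(P[:,0]-504,P[:,1]-158)<60)
    if b.sum()>10:print(n,"vase rim",b.sum(),circ(P[b]))
E
```

```text
time: 9.15
eef_pos: [616.8, -224.1, 219.8]
eef_rot: [0.428, 2.291, -0.187]
contact_force: [0.1, 0.2, -1.6]
opening: 14.1
time: 9.65
eef_pos: [617.2, -224.3, 221.1]
eef_rot: [0.427, 2.289, -0.188]
contact_force: [0.2, 0.6, -0.8]
opening: 13.9
9.75 [ 617.1 -224.3  221. ] [-0.48  0.95  0.84 -0.09  2.1  -1.7 ] x [-0.636  0.245 -0.732] opening 14.18049237004954 tip pred [ 496.3 -177.7   81.9]
[[285.18087013 185.15899349]
 [284.94312223 223.02595396]] [-0.38859242  0.95400711 -1.64997139]
2497 [ 481.56575631 -213.58561066   86.0056953 ] [ 564.50268603 -159.2767369   167.12485754] [ 493.26318602 -207.75832067  102.68361535] [ 525.9577498  -188.3950335   127.85703573]
scene8 vase rim 139 (array([505.7783895 , 159.98080858]), np.float64(28.376767788881963))
top8 vase rim 172 (array([503.12663496, 156.14345192]), np.float64(28.002398010204))
```

View pics/wrist8.png

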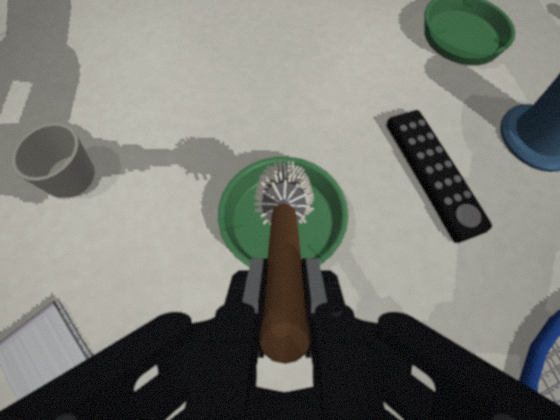

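View pics/scene8.png

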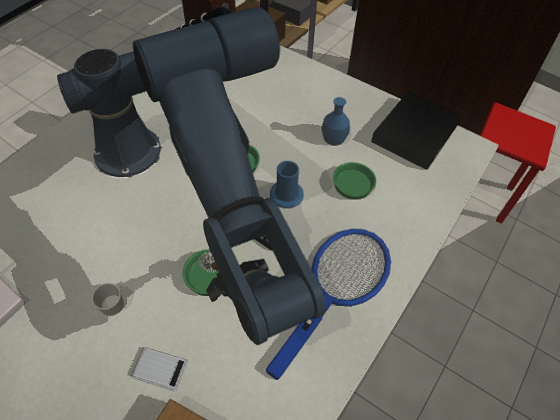

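The wrist view shows the bristle head at (285,195), inside the ashtray's outline (its middle is near (284,215), seen obliquely). The bristle points lie at z ≥ 86. The vase rim is at the same coordinates as at the start, and the contact force is at noise level. I hand it in.

```bash
python3 -c "
from workcell import *
o=get_obs();print(o['time'],abs(o['qvel']).max(),o['opening']);print(job_done())"
```

```text
9.8 0.0010236037349582974 14.11380636405662
the job is handed in; nothing more can be done
None
```

I gripped the brush by its handle, made both strokes up about 3.5 cm and back down, and drew it out of the vase. I then carried it to the rightmost ashtray and slanted it about 43° with the bristles low. The job was handed in at 9.8 s; no verdict was reported.

**Last checks**
- **Brush position:** the bristle tip worked out from the arm pose is about (496, −178, 82) mm, against an ashtray centre of about (496, −178). The wrist view's depth readings put the lowest bristle points it saw at 86 mm.
- **Grip and contact:** the gripper opening held at 14 mm on the 16 mm handle, the arm was still, and the force readings were at noise level.
- **Vase:** its rim measured within 1 mm of where it started, in both camera views.
- **Not measured:** I did not re-measure the ashtray and the other things at the end. In the last pictures nothing looks shifted.

Two small disagreements remained: the two fixed cameras differ by 2–4 mm, and the brush looked as if it leaned slightly while upright. Both are well within the allowed margins. The first pendant call was refused because it left out the turn fields; nothing moved.

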